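# Fit a circuit board into a spring board holder

### The job

Mount the green circuit board in the spring board holder: slide one of its short edges into the groove of one sprung jaw and push that jaw back, lower the opposite edge behind the other jaw's lip, and let the springs centre the board so that it lies level in both grooves. Work gently, never driving a jaw right back to its end stop or forcing the board down, and leave the other things on the bench where they are.

Things in the scene. Friction and masses are not known exactly. Their poses are not given: they have to be found in the camera images.
- board: green circuit board 120 x 80 x 4 mm, 0.12 to 0.2 kg, lying on a blue mat 3 mm thick. Origin: middle of its underside; x along its 120 mm length, y along its width, z up out of the component side. The jaws hold the 80 mm edges at x = +-60 mm; either edge fits either jaw. All components but the heat sink are under 6 mm high and clear of the held edges.
- heat_sink (a point): centre of the top face of the solid finned aluminium heat sink fixed on the middle of the board, 40 mm (board x) x 30 mm (board y) x 30 mm tall: the place to grip. This point is 34 mm above the board's underside; the board beside the sink is bare on all sides for the fingers.
- holder: spring board holder fixed to the bench: grey base plate 236 x 90 x 8 mm, origin in the middle of its underside, on the bench; x along its length, the line of the jaws; z up. On it stands a carriage (two rods, two end blocks) with two jaws that face each other, clamped up to 9 mm either way along x from the plate's middle: this offset is not measured, find it by touch or sight.
- carriage_range (a point): fixed point of the holder at its x = y = 0, 40 mm above the bench: the height of both jaws' ledges, on which the board's underside lies when seated. The carriage's true middle is within 9 mm of it along x. To go in, tilt the board 10 to 14 degrees and slide its low edge along the ledge; its other edge passes the opposite lip once the first jaw is 12 to 13 mm back. Seated, both are 3 mm back.
- jaw_a (a joint): orange jaw at the holder's +x end, 60 mm wide: m pushed outwards from rest (0); end stop 0.020. Spring 1.5 N at rest, 0.5 N more per mm. At rest, along x from the carriage's middle: flat ledge (top 40 mm above the bench) from 25 to 57 mm, groove's back wall at 57 mm, upper lip over 51 to 69 mm, 47 to 51 mm above the bench. The lip's top is flat: a board pressed on it does not go in.
- jaw_b (a joint): black jaw at the holder's -x end: m pushed outwards (to -x of the holder) from rest (0); same shape, mirrored, same spring and end stop as the orange jaw
- reagent_bottle: white square-shouldered bottle standing behind the work, 45 x 62 x 109 mm, origin under its middle; leave it alone
- tape_roll: white tape roll lying behind the work, 82 x 82 x 19 mm, origin under its middle; leave it alone
- wash_bottle: white wash bottle with a bent spout at the right, 70 x 112 x 240 mm, origin under its middle; leave it alone
- marker: blue-capped marker pen lying at the right, 128 mm long; leave it alone

How it is judged:
On the way:
1. the board pushes one jaw back by more than 9 mm (value of joint any of jaw_a, jaw_b above 0.009 m and contact force between board and holder above 2 N), for 0.2 s.
At the end, for the whole second after the job is handed in: The board lies component side up in both grooves: underside 40 mm (+-2) above the bench, level within 2 degrees, square to the jaws within 3.4 degrees and within 12 mm of their middle sideways, each jaw pushed back 3 mm (+-1.5), at rest and let go (value of joint jaw_a between 0.0015 and 0.0045 m and value of joint jaw_b between 0.0015 and 0.0045 m and height (world z) of board between 0.038 and 0.042 m and angle between board's own z axis and vertical below 0.035 rad and angle between the x axis of board and the x axis of holder, either way round below 0.06 rad and y of board in the frame of holder between -0.012 and 0.012 m and linear speed of board below 0.01 m/s); the robot touches nothing.
It fails at once if a jaw is driven back to its end stop (more than 19 mm) (value of joint any of jaw_a, jaw_b above 0.019 m).
It fails at once if the board is pressed against the holder with more than 35 N (contact force between board and holder above 35 N).
It fails at once if the robot presses on the holder with more than 35 N (contact force between the arm and holder above 35 N).
It fails at once if another thing on the bench is moved by more than 2 cm (distance of any of reagent_bottle, tape_roll, wash_bottle, marker from where it was at the start of the episode above 0.02 m).
It also fails if it takes over 72 s, if anything falls off the work surface, if the arm or the gripper's body presses on something with over 40 N, if the wrist force passes 120 N, or if a joint passes its speed limit or range.

### The arm

A 6-joint arm with a two-finger parallel gripper is mounted at the origin on a cart in front of the work surface, level with it; the furniture and walls round the work are solid. World frame = base frame: x ahead of the robot, y to its left, z up, the work surface at z = 0. Lengths are in m, angles in rad, forces in N, time in s.
With the tool pointing down it reaches from about 0.35 to 0.975 m from the base axis. Payload 7.1 kg.
Tool frame: the origin (TCP) lies midway between the tips of the shut fingers; the grasp point (between the pads) lies 19 mm behind it; z points along the fingers, y is the line along which they close (so a half turn about z gives the same grasp; the last joint's range is limited). The gripper opens to 88 mm and grips with 3 to 60 N. Pads are 20 mm wide; open, the fingers measure 115 mm over their backs; the gripper's body (75 mm by 178 mm) begins 61 mm behind the grasp point.
Start: joints at [1.284, 0.423, 1.63, -0, 1.089, -0.019], TCP at [0.165, 0.603, 0.223] pointing down, gripper open.
Joint ranges: [-3, 3], [-0.9, 2.11], [0.09, 2.58], [-1.31, 4.45], [0.11, 2.69], [-2.54, 2.54]. Speed limits (rad/s): [2.39, 2.39, 3.01, 3.14, 3.14, 3.14].

### API

Orientations are given as a unit quaternion [w, x, y, z].
In Python, from plant import env gives the robot as it stands.
- The arm moves only by the tool carry_out, never from a script. Its argument "steps" is a list of rows, each a list of 7 numbers: the closure, from -1 (fully open) to 1 (shut), so that 0 is half open, then the shift along the tool's x, y, z normalised to -1 to 1, where 1 is 15 cm, then the turn, a rotation vector about the tool's x, y, z normalised to -1 to 1, where 1 is 45 degrees. In form: [[grip, x, y, z, ax, ay, az], ...]. A call has 1 to 5 rows; each row shifts and turns the commanded pose from where the row before left it, along the tool's axes as they then stand; what a row does not reach is not made up. A row lasts 1/10 s, in which the tool goes at most 50 mm and 8.59 degrees, less where a joint would pass 70% of its speed; a pose out of reach is approached as far as the arm can. A call with a number of a shift or a turn outside -1 to 1 is refused whole. A call with a gripper value outside its range is refused whole. The fingers move at their own pace and stop on an object; the grip force is fixed at half the most. Time passes only in rows, so rows that do not move let the fingers close. It gives the time, the measured TCP pose, the force, the opening and the grip force at its end, in the units of the state.
- env.observe(): the state, without advancing time (a new reading comes with each control period).
- env.camera(name): name is "scene" or "top" or "wrist"; returns the picture (400x640x3 uint8, red, green, blue); there is no depth.
- env.calibration(name): a dict with "fx", "fy", "cx", "cy" (pixels), "R" (3x3) and "t" (3): a world point X has camera coordinates R X + t; the wrist camera has in their place "T_tool_cam" (4x4, takes a point from camera to tool coordinates, whose origin is the TCP and whose axes are the flange's). Camera axes: x right, y down, z forward; pixel columns grow to the right and rows downward; lengths in m; the calibration is good to about 2 mm. A picture is of the moment at which its call begins: read the wrist's pose just before it. calibration takes no time and is no camera call.
- env.finish_job(): hands the job in; it is judged then, once.
The state is a dict: "time_s": time; "qpos": joint angles; "joint_velocities": joint speeds; "tau": joint torques, N m; "tcp_pos": TCP position; "eef_rot": TCP orientation; "wrist_force": force on the tool from outside, world axes, zero at the start; "torque": the same for the moment, N m; "finger_gap": finger opening in m; "grip_force": force on a finger pad.
Only numpy, scipy, OpenCV 4.12 (cv2) and the standard library are available. Lean on these libraries where they do the work, as an engineer would, in place of code of your own. Each camera call takes 0.05 s, during which the arm holds its last target. There are 200 camera calls.

## Working session

There is one attempt and no reset: what is moved stays moved. The work goes in short steps, Python scripts to look and compute and a tool call to move; the robot and the scene stay as the last step left them, time stands still between calls to the robot, and variables do not carry over. Pictures are saved under pics/ and viewed, at most 12 in all, crops included, and the job is handed in when it is done.

Besides the shell and the picture viewer there is one more tool, called after "Call:" as a command line: name --pt "numbers of a row" for each row, then --argument value for the rest. carry_out: Moves the arm, as the interface text tells. Its arguments: {"type":"object","properties":{"steps":{"type":"array","items":{"type":"array","items":{"type":"number","minimum":-1,"maximum":1}}}},"required":["steps"]}

```bash
mkdir -p pics; ls
python3 - <<'E'
from plant import env
import cv2,json,numpy as np
s=env.observe();print({k:np.round(v,3).tolist() for k,v in s.items()})
for n in("scene","top"):
    im=env.camera(n);cv2.imwrite(f"pics/{n}0.png",im[:,:,::-1]);c=env.calibration(n);print(n,{k:np.round(v,4).tolist() for k,v in c.items()})
c=env.calibration("wrist");print({k:np.round(v,4).tolist() for k,v in c.items()})
E
```

```text
pics
{'time_s': 0.0, 'qpos': [1.284, 0.424, 1.631, -0.0, 1.089, -0.019], 'joint_velocities': [0.001, -0.001, 0.001, 0.0, 0.001, -0.001], 'tau': [0.0, -54.462, -27.367, 0.064, 0.023, -0.0], 'tcp_pos': [0.165, 0.602, 0.222], 'eef_rot': [-0.0, 0.134, 0.991, -0.001], 'wrist_force': [0.672, 0.125, 0.077], 'torque': [0.042, -0.016, 0.001], 'grip_force': 0.0, 'finger_gap': 0.088}
scene {'fx': 369.4777, 'fy': 369.4777, 'cx': 318.6898, 'cy': 201.8172, 'R': [[-0.7659, -0.6428, -0.0166], [-0.4139, 0.5125, -0.7523], [0.4921, -0.5693, -0.6586]], 't': [0.3449, 0.3438, 0.5375]}
top {'fx': 444.3411, 'fy': 444.3411, 'cx': 320.0937, 'cy': 197.5828, 'R': [[0.0009, -1.0, 0.0073], [-0.9942, -0.0017, -0.1078], [0.1078, -0.0072, -0.9941]], 't': [-0.1571, 0.5873, 1.0745]}
{'fx': 347.3799, 'fy': 347.3799, 'cx': 317.131, 'cy': 202.982, 'T_tool_cam': [[0.0012, -0.9646, -0.2637, 0.0724], [1.0, 0.0013, -0.0001, -0.001], [0.0005, -0.2637, 0.9646, -0.1613], [0.0, 0.0, 0.0, 1.0]]}
```

View pics/top0.png

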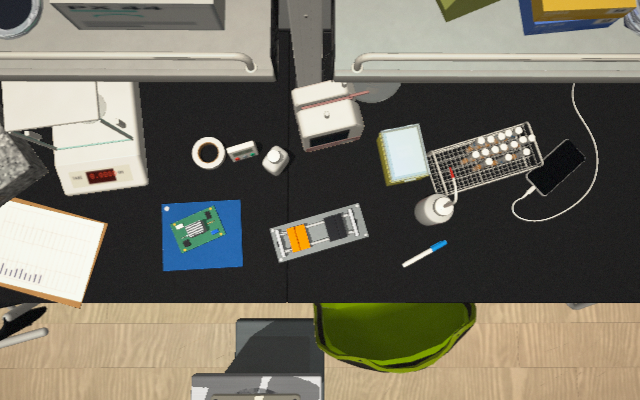

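View pics/scene0.png

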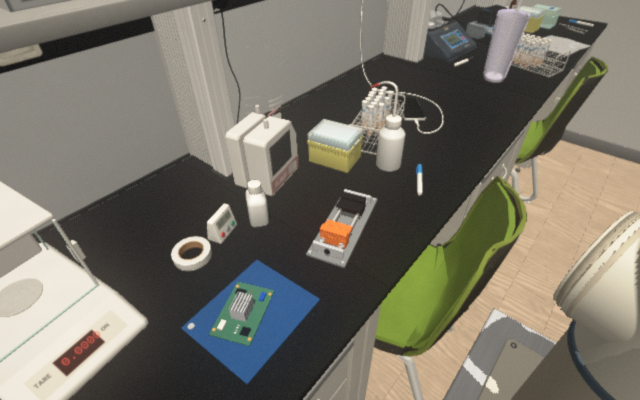

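Top view: board on the mat at about (198,229), holder at (320,233) with the orange jaw at (297,237), toward world +y, and the black jaw at (338,226). The scene view agrees. I'll take a coarse localisation from the top view next.

```bash
cat > h.py <<'E'
from plant import env
import cv2,numpy as np
from scipy.spatial.transform import Rotation as Ro
def tool():
    s=env.observe();q=s['eef_rot'];R=Ro.from_quat([q[1],q[2],q[3],q[0]]).as_matrix()
    return R,np.array(s['tcp_pos']),s
def shot(n):
    "image, K, camera centre, R cam->world"
    c=env.calibration(n)
    if n=="wrist":
        R,p,_=tool();T=np.array(c["T_tool_cam"]);Rc=R@T[:3,:3];o=p+R@T[:3,3]
    else:
        Rc=np.array(c["R"]).T;o=-Rc@np.array(c["t"])
    im=env.camera(n);K=np.array([[c["fx"],0,c["cx"]],[0,c["fy"],c["cy"]],[0,0,1]])
    return im,K,o,Rc
def onplane(px,z,K,o,Rc):
    px=np.atleast_2d(np.asarray(px,float));d=(Rc@np.linalg.inv(K)@np.c_[px,np.ones(len(px))].T).T
    return o+d*((z-o[2])/d[:,2])[:,None]
def project(X,K,o,Rc):
    X=np.atleast_2d(X);c=(X-o)@Rc;u=c@K.T;return u[:,:2]/u[:,2:]
def big(mask):
    cs,_=cv2.findContours(mask.astype(np.uint8),cv2.RETR_EXTERNAL,cv2.CHAIN_APPROX_NONE);return max(cs,key=cv2.contourArea)
def rect(cnt,z,cam):
    "metric min rect (centre, size, yaw of long side deg) of contour on plane z"
    P=onplane(cnt[:,0,:],z,*cam)[:,:2]
    (c,sz,a)=cv2.minAreaRect((P*1000).astype(np.float32))
    if sz[0]<sz[1]: a+=90;sz=sz[::-1]
    return np.round(c,1),np.round(sz,1),round((a+90)%180-90,2)
E
python3 - <<'E'
from h import *
im,*cam=shot("top");hsv=cv2.cvtColor(im,cv2.COLOR_RGB2HSV);H,S,V=cv2.split(hsv)
roi=np.zeros(H.shape,bool);roi[195:275,155:380]=1
blue=roi&(H>100)&(H<118)&(S>150)&(V>60)
g=roi&(H>60)&(H<95)&(S>70)&(V>50)
o=roi&(H>5)&(H<20)&(S>180)&(V>150)
gr=roi&(S<50)&(V>90);gr[:,:260]=0
print(rect(big(g),.007,cam));print(rect(big(o),.051,cam));
gr=cv2.morphologyEx((gr|o).astype(np.uint8),cv2.MORPH_CLOSE,np.ones((5,5)))
print(rect(big(gr),.008,cam))
E
```

```text
(array([510.4, 153.3]), array([119.9,  80.1]), -66.13)
(array([ 487.8, -102.9]), array([58.9, 43.6]), 16.22)
(array([ 502.5, -153. ]), array([236.5,  89.1]), -73.67)
```

```bash
cat >> h.py <<'E'
from scipy.linalg import logm,expm
def pose(x,y,z,yaw,tilt=0):
    "tool y at yaw (deg, world), z down; tilt: then turned about tool x (deg)"
    c,s=np.cos(np.radians(yaw)),np.sin(np.radians(yaw))
    M=np.eye(4);M[:3,:3]=np.c_[[s,-c,0],[c,s,0],[0,0,-1]]*1.0
    M[:3,:3]=M[:3,:3]@Ro.from_euler('x',tilt,degrees=True).as_matrix();M[:3,3]=x,y,z;return M
def rows(A,B,n):
    "constant row (normalised shift, turn), n times, from pose A to B"
    T=expm(np.real(logm(np.linalg.inv(A)@B))/n)
    return np.round(np.r_[T[:3,3]/.15,Ro.from_matrix(T[:3,:3]).as_rotvec()/(np.pi/4)],4).tolist()
def now():
    R,p,_=tool();M=np.eye(4);M[:3,:3]=R;M[:3,3]=p;return M
E
python3 - <<'E'
from h import *
A=now();print(np.round(A,3))
print(rows(A,pose(.510,.153,.20,113.9),13)); print(rows(A,pose(.510,.153,.20,113.9),15))
E
```

```text
[[-0.964  0.265 -0.     0.165]
 [ 0.265  0.964 -0.001  0.602]
 [ 0.    -0.001 -1.     0.222]
 [ 0.     0.     0.     1.   ]]
[-0.0816, -0.2288, 0.0114, -0.0001, 0.0, -0.0]
[-0.0707, -0.1983, 0.0099, -0.0001, 0.0, -0.0]
```

```bash
sed -i 's/\[s,-c,0\]/[-s,c,0]/' h.py
python3 - <<'E'
from h import *
A=now();print(rows(A,pose(.510,.153,.20,113.9),15))
E
```

```text
[-0.1455, -0.2115, 0.0099, -0.0001, -0.0, -0.0581]
```

Call:
carry_out --pt "-1 -0.1455 -0.2115 0.01 0 0 -0.058" --pt "-1 -0.1455 -0.2115 0.01 0 0 -0.058" --pt "-1 -0.1455 -0.2115 0.01 0 0 -0.058" --pt "-1 -0.1455 -0.2115 0.01 0 0 -0.058" --pt "-1 -0.1455 -0.2115 0.01 0 0 -0.058"

```text
time_s: 0.65
tcp_pos: [0.2449, 0.4261, 0.2149]
eef_rot: [-0.0, 0.019, 1.0, -0.0]
wrist_force: [0.6, 0.7, 1.0]
finger_gap: 0.0873
grip_force: 0.0
```

Call:
carry_out --pt "-1 -0.1455 -0.2115 0.01 0 0 -0.058" --pt "-1 -0.1455 -0.2115 0.01 0 0 -0.058" --pt "-1 -0.1455 -0.2115 0.01 0 0 -0.058" --pt "-1 -0.1455 -0.2115 0.01 0 0 -0.058" --pt "-1 -0.1455 -0.2115 0.01 0 0 -0.058"

```text
time_s: 1.15
tcp_pos: [0.3621, 0.2738, 0.2076]
eef_rot: [-0.0, -0.095, 0.995, -0.0]
wrist_force: [-0.2, -0.3, -1.0]
finger_gap: 0.088
grip_force: 0.0
```

Call:
carry_out --pt "-1 -0.1455 -0.2115 0.01 0 0 -0.058" --pt "-1 -0.1455 -0.2115 0.01 0 0 -0.058" --pt "-1 -0.1455 -0.2115 0.01 0 0 -0.058" --pt "-1 -0.1455 -0.2115 0.01 0 0 -0.058" --pt "-1 -0.1455 -0.2115 0.01 0 0 -0.058"

```text
time_s: 1.65
tcp_pos: [0.5107, 0.1516, 0.2]
eef_rot: [-0.0, -0.207, 0.978, 0.0]
wrist_force: [0.3, 1.0, 0.7]
finger_gap: 0.0878
grip_force: 0.0
```

Call:
carry_out --pt "-1 0 0 0 0 0 0" --pt "-1 0 0 0 0 0 0" --pt "-1 0 0 0 0 0 0"

```text
time_s: 1.95
tcp_pos: [0.5087, 0.1533, 0.1999]
eef_rot: [-0.001, -0.206, 0.979, 0.0]
wrist_force: [-0.2, 0.1, 0.5]
finger_gap: 0.0876
grip_force: 0.0
```

Run:
```python
from h import *
A=now();print(np.round(A,3).tolist())
im,*cam=shot("wrist");cv2.imwrite("pics/w1.png",im[:,:,::-1]);H,S,V=cv2.split(cv2.cvtColor(im,cv2.COLOR_RGB2HSV))
g=(H>60)&(H<95)&(S>70)&(V>50);cv2.imwrite("pics/g1.png",g*255)
print(rect(big(g),.007,cam)); print(project([.5104,.1533,.037],*cam))
```

```text
[[-0.915, -0.404, -0.001, 0.509], [-0.404, 0.915, -0.0, 0.153], [0.001, 0.0, -1.0, 0.2], [0.0, 0.0, 0.0, 1.0]]
(array([508.8, 151.7]), array([119.7,  79.3]), -66.13)
[[316.838392   189.00664279]][ WARN:0@0.454] global loadsave.cpp:1063 imwrite_ Unsupported depth image for selected encoder is fallbacked to CV_8U.
```

View pics/w1.png

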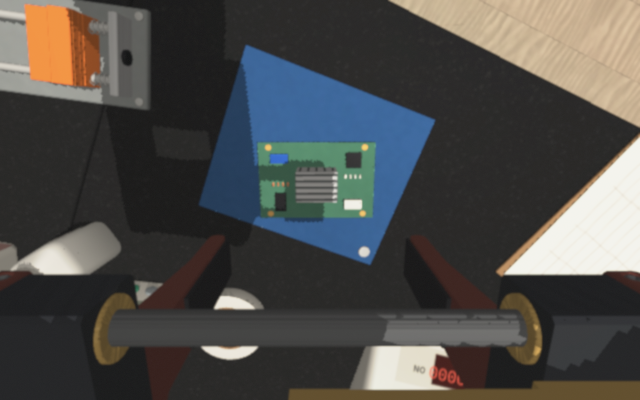

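Wrist view: board spans columns 257–376 and rows 142–217, with the sink centred at about (316,185), matching the estimate. The sink's long side is along the finger closing line, so I descend and grip.

Call:
carry_out --pt "-1 0 -0.007 0.2 0 0 0" --pt "-1 0 0 0.25 0 0 0" --pt "-1 0 0 0.25 0 0 0" --pt "-1 0 0 0.25 0 0 0" --pt "-1 0 0 0.15 0 0 0"

```text
time_s: 2.5
tcp_pos: [0.5081, 0.1526, 0.033]
eef_rot: [-0.001, -0.207, 0.978, -0.0]
wrist_force: [0.5, 0.4, 0.0]
finger_gap: 0.0876
grip_force: 0.0
```

Call:
carry_out --pt "-1 0 0 0.1 0 0 0" --pt "-1 0 0 0.06 0 0 0" --pt "-1 0 0 0 0 0 0" --pt "-1 0 0 0 0 0 0" --pt "-1 0 0 0 0 0 0"

```text
time_s: 3.0
tcp_pos: [0.5111, 0.1523, 0.0123]
eef_rot: [0.001, -0.206, 0.978, 0.0]
wrist_force: [-0.2, -0.3, -0.3]
finger_gap: 0.0876
grip_force: 0.0
```

Call:
carry_out --pt "1 0 0 0 0 0 0" --pt "1 0 0 0 0 0 0" --pt "1 0 0 0 0 0 0" --pt "1 0 0 0 0 0 0" --pt "1 0 0 0 0 0 0"

```text
time_s: 3.5
tcp_pos: [0.5103, 0.152, 0.0112]
eef_rot: [0.0, -0.206, 0.979, 0.0]
wrist_force: [-0.0, 0.7, -0.2]
finger_gap: 0.0514
grip_force: 0.0
```

Call:
carry_out --pt "1 0 0 0 0 0 0" --pt "1 0 0 0 0 0 0" --pt "1 0 0 0 0 0 0" --pt "1 0 0 0 0 0 0" --pt "1 0 0 0 0 0 0"

```text
time_s: 4.0
tcp_pos: [0.5102, 0.152, 0.0111]
eef_rot: [-0.0, -0.206, 0.978, -0.0]
wrist_force: [-0.1, -0.5, -0.2]
finger_gap: 0.0397
grip_force: 30.0
```

Run:
```python
from h import *
A=pose(.5102,.152,.251,113.9)
print(rows(A,pose(.555,-.136,.25,106.33),10))
```

```text
[0.0393, -0.1904, 0.0007, 0.0, 0.0, 0.0168]
```

Call:
carry_out --pt "1 0 0 -0.1 0 0 0" --pt "1 0 0 -0.2 0 0 0" --pt "1 0 0 -0.3 0 0 0" --pt "1 0 0 -0.3 0 0 0" --pt "1 0 0 -0.3 0 0 0"

```text
time_s: 4.5
tcp_pos: [0.5097, 0.1518, 0.1937]
eef_rot: [-0.0, -0.206, 0.978, -0.0]
wrist_force: [0.7, -0.4, -1.6]
finger_gap: 0.04
grip_force: 30.0
```

Call:
carry_out --pt "1 0 0 -0.3 0 0 0" --pt "1 0 0 -0.1 0 0 0" --pt "1 0 0 0 0 0 0" --pt "1 0 0 0 0 0 0"

```text
time_s: 4.9
tcp_pos: [0.5096, 0.1519, 0.2511]
eef_rot: [-0.0, -0.206, 0.978, -0.0]
wrist_force: [-0.5, 0.3, -1.0]
finger_gap: 0.0395
grip_force: 30.0
```

Call:
carry_out --pt "1 0.0393 -0.19 0 0 0 0.0168" --pt "1 0.0393 -0.19 0 0 0 0.0168" --pt "1 0.0393 -0.19 0 0 0 0.0168" --pt "1 0.0393 -0.19 0 0 0 0.0168" --pt "1 0.0393 -0.19 0 0 0 0.0168"

```text
time_s: 5.4
tcp_pos: [0.5357, 0.0079, 0.2489]
eef_rot: [-0.002, -0.174, 0.985, 0.0]
wrist_force: [0.5, 0.1, -2.0]
finger_gap: 0.0396
grip_force: 30.0
```

Call:
carry_out --pt "1 0.0393 -0.19 0 0 0 0.0168" --pt "1 0.0393 -0.19 0 0 0 0.0168" --pt "1 0.0393 -0.19 0 0 0 0.0168" --pt "1 0.0393 -0.19 0 0 0 0.0168" --pt "1 0.0393 -0.19 0 0 0 0.0168"

```text
time_s: 5.9
tcp_pos: [0.553, -0.1363, 0.2487]
eef_rot: [-0.002, -0.141, 0.99, 0.001]
wrist_force: [-0.4, -0.7, -0.9]
finger_gap: 0.0401
grip_force: 30.0
```

Call:
carry_out --pt "1 0 0 0 0 0 0" --pt "1 0 0 0 0 0 0" --pt "1 0 0 0 0 0 0"

```text
time_s: 6.2
tcp_pos: [0.5535, -0.1345, 0.2499]
eef_rot: [-0.001, -0.142, 0.99, 0.001]
wrist_force: [-1.0, -0.9, -2.0]
finger_gap: 0.0398
grip_force: 30.0
```

Run:
```python
from h import *
A=now();print(np.round(A,3).tolist())
im,*cam=shot("wrist");np.save("w2.npy",im);np.savez("w2cam.npz",K=cam[0],o=cam[1],R=cam[2])
cv2.imwrite("pics/w2.png",im[:,:,::-1])
```

```text
[[-0.96, -0.28, -0.002, 0.554], [-0.28, 0.96, 0.001, -0.135], [0.002, 0.002, -1.0, 0.25], [0.0, 0.0, 0.0, 1.0]]
```

View pics/w2.png

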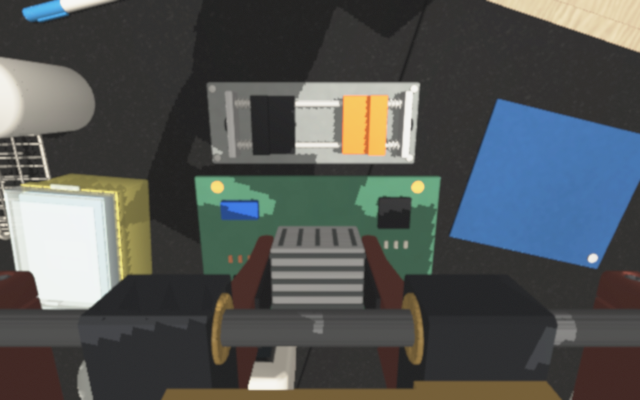

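Wrist view: plate spans (207–420, 82–163), black jaw columns 251–295, orange jaw 342–387 with its lip step near 368. The held board's near corners are at (195,178) and (441,178), so it sits square in the fingers. From these edges I work out the holder pose and carriage offset.

Run:
```python
from h import *
im=np.load("w2.npy");c=np.load("w2cam.npz");cam=(c['K'],c['o'],c['R'])
H,S,V=cv2.split(cv2.cvtColor(im,cv2.COLOR_RGB2HSV))
roi=np.zeros(H.shape,bool);roi[75:170,200:430]=1
o=roi&(H>5)&(H<25)&(S>140)&(V>120); gr=roi&(S<60)&(V>95)
m=cv2.morphologyEx((gr|o).astype(np.uint8),cv2.MORPH_CLOSE,np.ones((7,7)))
b=big(m);print(cv2.boundingRect(b));r=rect(b,.008,cam);print("plate",r)
yaw=np.radians(106.33);ux=np.array([np.cos(yaw),np.sin(yaw)]);hc=r[0]/1000
def hx(px,z): return np.round(1000*(onplane(px,z,*cam)[:,:2]-hc)@ux,1)
bl=roi&(V<70);bl[:, :240]=0;bl[:,310:]=0;bl[:96]=0;bl[154:]=0
for n,mm in(("or",o),("bl",bl)):
    cn=big(mm);x,y,w,h=cv2.boundingRect(cn);print(n,(x,y,w,h))
for row in(112,125,138):
    g=im[row].astype(int);print(row,[(i,g[i].tolist()) for i in(*range(247,254),*range(292,298),*range(338,346),*range(362,372),*range(384,391))])if row==125 else 0
    e=np.flatnonzero(o[row]);k=np.flatnonzero(bl[row]);k=k[k>245]
    print("or in@40",hx([e[0]-.5,row],.040),"out@51",hx([e[-1]+.5,row],.051),"bl in@40",hx([k[-1]+.5,row],.04),"out@51",hx([k[0]-.5,row],.051))
# held board edge
print("board corner", [np.round(1000*(onplane(p,.246,*cam)[0]),1) for p in((195,178),(441,178))])
```

```text
(208, 82, 212, 82)
plate (array([ 500.9, -155.2]), array([235.5,  89.5]), -73.66)
or (342, 96, 45, 59)
bl (250, 96, 45, 58)
or in@40 [30.9] out@51 [73.3] bl in@40 [-19.7] out@51 [-62.2]
125 [(247, [113, 113, 109]), (248, [112, 114, 109]), (249, [110, 111, 106]), (250, [97, 97, 94]), (251, [69, 69, 67]), (252, [46, 46, 45]), (253, [39, 38, 39]), (292, [40, 38, 40]), (293, [43, 41, 43]), (294, [58, 59, 58]), (295, [104, 104, 101]), (296, [155, 155, 149]), (297, [185, 186, 178]), (338, [117, 118, 113]), (339, [117, 118, 114]), (340, [118, 117, 112]), (341, [143, 116, 104]), (342, [214, 132, 90]), (343, [244, 166, 85]), (344, [247, 190, 92]), (345, [247, 196, 95]), (362, [247, 197, 96]), (363, [247, 197, 97]), (364, [247, 194, 95]), (365, [246, 180, 88]), (366, [237, 149, 74]), (367, [215, 120, 60]), (368, [212, 117, 58]), (369, [238, 151, 74]), (370, [247, 186, 92]), (371, [247, 196, 96]), (384, [247, 199, 98]), (385, [247, 198, 108]), (386, [243, 196, 145]), (387, [218, 197, 180]), (388, [199, 199, 191]), (389, [198, 199, 191]), (390, [193, 194, 186])]
or in@40 [30.2] out@51 [74.] bl in@40 [-18.9] out@51 [-62.8]
or in@40 [30.4] out@51 [74.7] bl in@40 [-20.2] out@51 [-62.4]
board corner [array([ 531.7, -203.1,  246. ]), array([498.2, -88.9, 246. ])]
```

```bash
cat >> h.py <<'E'
UX=np.array([np.cos(np.radians(106.33)),np.sin(np.radians(106.33)),0]);C=np.array([.5002,-.1489,0])
def wp(X,Z,th,h=8.1):
    "tool pose with low bottom corner of board at carriage X, height Z (mm), tilt th deg"
    t=np.radians(th);e=np.array([np.cos(t),-np.sin(t)]);n=np.array([np.sin(t),np.cos(t)])
    b=np.array([X,Z])-60*e+h*n;p=C+UX*b[0]/1000;p[2]=b[1]/1000
    return pose(*p,106.33,th)
def corner(h=8.1):
    M=now();s=env.observe();ey=M[:3,1];q=M[:3,3]+.0001*h*10*M[:3,2]+.06*ey-C
    return dict(t=round(s['time_s'],2),X=round(1e3*q@UX,2),Z=round(1e3*q[2],2),tilt=round(np.degrees(np.arcsin(-ey[2])),2),yaw=round(np.degrees(np.arctan2(ey[1],ey[0])),2),
      Falong=round(float(np.dot(s['wrist_force'],UX)),2),Fz=round(s['wrist_force'][2],2))
E
python3 - <<'E'
from h import *
A=now();W=[wp(42,110,12),wp(42,46,12),wp(42,41.5,12),wp(57,41.5,12),wp(71.5,41.5,12),wp(71.5,40.7,0)]
print(corner())
for a,b,n in zip([A]+W,W,(10,5,5,5,10,10)): print(n,rows(a,b,n))
E
```

```text
{'t': 6.25, 'X': np.float64(58.85), 'Z': np.float64(242.26), 'tilt': np.float64(-0.06), 'yaw': np.float64(106.3), 'Falong': 0.65, 'Fz': np.float64(-1.8)}
10 [0.0369, -0.0017, 0.0806, 0.0268, -0.0002, -0.0]
5 [-0.0, 0.0177, 0.0835, -0.0, -0.0, -0.0]
5 [-0.0, 0.0012, 0.0059, -0.0, -0.0, -0.0]
5 [-0.0, 0.0196, -0.0042, -0.0, -0.0, -0.0]
10 [-0.0, 0.0095, -0.002, -0.0, -0.0, -0.0]
10 [0.0, -0.001, 0.0089, -0.0267, -0.0, -0.0]
```

Call:
carry_out --pt "1 0.0369 -0.0017 0.0806 0.0268 0 0" --pt "1 0.0369 -0.0017 0.0806 0.0268 0 0" --pt "1 0.0369 -0.0017 0.0806 0.0268 0 0" --pt "1 0.0369 -0.0017 0.0806 0.0268 0 0" --pt "1 0.0369 -0.0017 0.0806 0.0268 0 0"

```text
time_s: 6.75
tcp_pos: [0.5285, -0.1457, 0.1904]
eef_rot: [0.007, -0.142, 0.988, -0.052]
wrist_force: [-0.9, 0.4, -1.7]
finger_gap: 0.0402
grip_force: 30.0
```

Call:
carry_out --pt "1 0.0369 -0.0017 0.0806 0.0268 0 0" --pt "1 0.0369 -0.0017 0.0806 0.0268 0 0" --pt "1 0.0369 -0.0017 0.0806 0.0268 0 0" --pt "1 0.0369 -0.0017 0.0806 0.0268 0 0" --pt "1 0.0369 -0.0017 0.0806 0.0268 0 0"

```text
time_s: 7.25
tcp_pos: [0.5049, -0.1633, 0.1309]
eef_rot: [0.015, -0.141, 0.984, -0.104]
wrist_force: [0.2, -1.0, -2.0]
finger_gap: 0.0399
grip_force: 30.0
```

Call:
carry_out --pt "1 0 0 0 0 0 0" --pt "1 0 0 0 0 0 0" --pt "1 0 0 0 0 0 0"

```text
time_s: 7.55
tcp_pos: [0.506, -0.164, 0.132]
eef_rot: [0.016, -0.141, 0.984, -0.104]
wrist_force: [0.8, -0.8, -1.8]
finger_gap: 0.0399
grip_force: 30.0
```

Run:
```python
from h import *
print(corner());print(rows(now(),wp(42,46,12),5))
im,*cam=shot("wrist");cv2.imwrite("pics/w3.png",im[:,:,::-1])
im,*cam=shot("scene");cv2.imwrite("pics/s3.png",cv2.resize(im[160:290,250:450,::-1],None,fx=4,fy=4))
```

```text
{'t': 7.55, 'X': np.float64(40.87), 'Z': np.float64(111.56), 'tilt': np.float64(12.07), 'yaw': np.float64(106.26), 'Falong': -1.02, 'Fz': np.float64(-1.79)}
[0.0018, 0.0197, 0.0853, -0.0003, 0.0003, -0.0003]
```

View pics/s3.png

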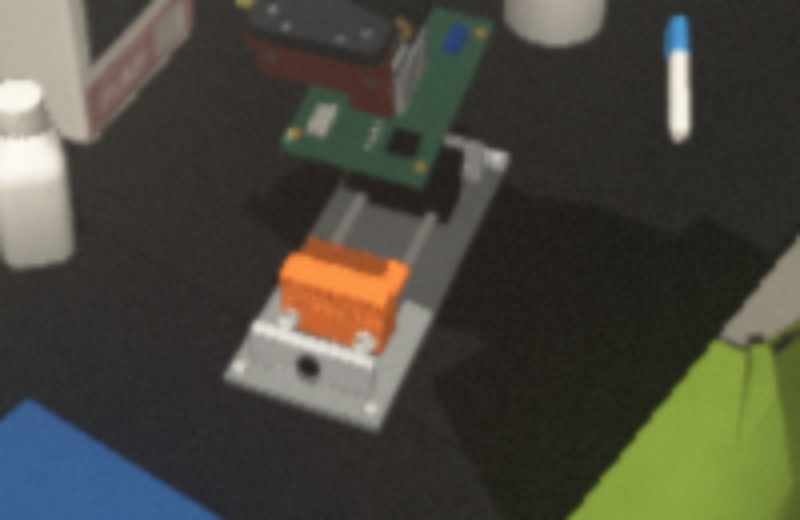

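Scene crop: the board is above the holder with its low edge (about (355,170) in the crop) facing the orange jaw lip at (350,265). Next, descend.

Call:
carry_out --pt "1 0 0.019 0.085 0 0 0" --pt "1 0 0.019 0.085 0 0 0" --pt "1 0 0.019 0.085 0 0 0" --pt "1 0 0.019 0.085 0 0 0" --pt "1 0 0.018 0.085 0 0 0"

```text
time_s: 8.15
tcp_pos: [0.5046, -0.1638, 0.0644]
eef_rot: [0.014, -0.141, 0.985, -0.104]
wrist_force: [-0.5, 0.9, -1.3]
finger_gap: 0.0395
grip_force: 30.0
```

Call:
carry_out --pt "1 0 0 0 0 0 0" --pt "1 0 0 0 0 0 0" --pt "1 0 0 0 0 0 0"

```text
time_s: 8.45
tcp_pos: [0.5054, -0.1639, 0.0663]
eef_rot: [0.015, -0.14, 0.984, -0.104]
wrist_force: [0.1, 0.5, -1.4]
finger_gap: 0.04
grip_force: 30.0
```

Run:
```python
from h import *
print(corner());print(rows(now(),wp(42,41.5,12),5))
im,*cam=shot("scene");cv2.imwrite("pics/s4.png",cv2.resize(im[180:280,290:390,::-1],None,fx=6,fy=6,interpolation=cv2.INTER_CUBIC))
print(corner());im,*cam=shot("wrist");print(corner())
```

```text
{'t': 8.45, 'X': np.float64(41.09), 'Z': np.float64(45.81), 'tilt': np.float64(12.08), 'yaw': np.float64(106.24), 'Falong': 0.43, 'Fz': np.float64(-1.36)}
[0.001, 0.0024, 0.0055, -0.0004, 0.0001, -0.0004]
{'t': 8.5, 'X': np.float64(41.05), 'Z': np.float64(45.98), 'tilt': np.float64(12.09), 'yaw': np.float64(106.24), 'Falong': -0.28, 'Fz': np.float64(-1.39)}
{'t': 8.55, 'X': np.float64(41.04), 'Z': np.float64(46.09), 'tilt': np.float64(12.09), 'yaw': np.float64(106.23), 'Falong': -0.18, 'Fz': np.float64(-1.59)}
```

View pics/s4.png

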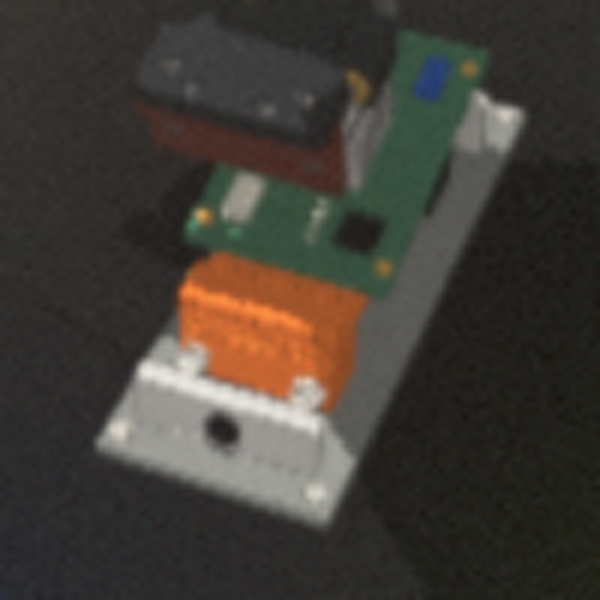

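Scene crop: the board's low edge sits just above and inboard of the orange lip, with sides overlapping. I lower it gently to touch the ledge.

Call:
carry_out --pt "1 0 0.0012 0.0059 0 0 0" --pt "1 0 0.0012 0.0059 0 0 0" --pt "1 0 0.0012 0.0059 0 0 0" --pt "1 0 0.0012 0.0059 0 0 0" --pt "1 0 0 0 0 0 0"

```text
time_s: 9.05
tcp_pos: [0.5049, -0.1639, 0.0623]
eef_rot: [0.015, -0.141, 0.984, -0.104]
wrist_force: [0.9, -0.3, -1.6]
finger_gap: 0.0396
grip_force: 30.0
```

Call:
carry_out --pt "1 0 0.0008 0.0035 0 0 0" --pt "1 0 0 0 0 0 0" --pt "1 0 0 0 0 0 0"

```text
time_s: 9.35
tcp_pos: [0.505, -0.1639, 0.0618]
eef_rot: [0.015, -0.141, 0.984, -0.104]
wrist_force: [0.0, 0.1, -2.1]
finger_gap: 0.04
grip_force: 30.0
```

Call:
carry_out --pt "1 0 0.0008 0.0035 0 0 0" --pt "1 0 0 0 0 0 0" --pt "1 0 0 0 0 0 0"

```text
time_s: 9.65
tcp_pos: [0.505, -0.1639, 0.0613]
eef_rot: [0.015, -0.141, 0.984, -0.104]
wrist_force: [-0.3, -1.1, -2.2]
finger_gap: 0.0397
grip_force: 30.0
```

Call:
carry_out --pt "1 0 0.0008 0.0035 0 0 0" --pt "1 0 0 0 0 0 0" --pt "1 0 0 0 0 0 0"

```text
time_s: 9.95
tcp_pos: [0.505, -0.1638, 0.0608]
eef_rot: [0.015, -0.141, 0.984, -0.104]
wrist_force: [0.4, 0.2, -1.5]
finger_gap: 0.04
grip_force: 30.0
```

```bash
python3 -c "
from h import *
print(corner())"
```

```text
{'t': 9.95, 'X': np.float64(41.3), 'Z': np.float64(40.3), 'tilt': np.float64(12.06), 'yaw': np.float64(106.25), 'Falong': 0.06, 'Fz': np.float64(-1.49)}
```

Call:
carry_out --pt "1 0 0.0008 0.0035 0 0 0" --pt "1 0 0 0 0 0 0" --pt "1 0 0 0 0 0 0"

```text
time_s: 10.25
tcp_pos: [0.505, -0.1639, 0.0603]
eef_rot: [0.015, -0.141, 0.984, -0.104]
wrist_force: [-0.7, 0.3, -0.5]
finger_gap: 0.0397
grip_force: 30.0
```

Call:
carry_out --pt "1 0 0.0008 0.0035 0 0 0" --pt "1 0 0 0 0 0 0" --pt "1 0 0 0 0 0 0"

```text
time_s: 10.55
tcp_pos: [0.5051, -0.1639, 0.0602]
eef_rot: [0.015, -0.14, 0.984, -0.104]
wrist_force: [-1.2, 1.4, 6.7]
finger_gap: 0.0402
grip_force: 30.0
```

Contact is at corner Z≈39.7 by my estimate. I back off 0.7 mm and slide towards the groove.

Call:
carry_out --pt "1 0 -0.001 -0.0046 0 0 0" --pt "1 0 0.0163 -0.0035 0 0 0" --pt "1 0 0.0163 -0.0035 0 0 0" --pt "1 0 0.0163 -0.0035 0 0 0" --pt "1 0 0 0 0 0 0"

```text
time_s: 11.05
tcp_pos: [0.5029, -0.1563, 0.0604]
eef_rot: [0.015, -0.141, 0.984, -0.104]
wrist_force: [0.2, 0.4, 0.8]
finger_gap: 0.0398
grip_force: 30.0
```

Call:
carry_out --pt "1 0 0.0163 -0.0035 0 0 0" --pt "1 0 0.0131 -0.0028 0 0 0" --pt "1 0 0 0 0 0 0" --pt "1 0 0 0 0 0 0"

```text
time_s: 11.45
tcp_pos: [0.5015, -0.1521, 0.0604]
eef_rot: [0.015, -0.141, 0.985, -0.104]
wrist_force: [0.4, 2.1, 0.5]
finger_gap: 0.04
grip_force: 30.0
```

```bash
python3 -c "
from h import *
print(corner())
for i in range(3): env.camera('wrist');print(corner())"
```

```text
{'t': 11.45, 'X': np.float64(53.54), 'Z': np.float64(39.91), 'tilt': np.float64(12.05), 'yaw': np.float64(106.25), 'Falong': 1.92, 'Fz': np.float64(0.47)}
{'t': 11.5, 'X': np.float64(53.52), 'Z': np.float64(39.89), 'tilt': np.float64(12.04), 'yaw': np.float64(106.24), 'Falong': 0.8, 'Fz': np.float64(-0.81)}
{'t': 11.55, 'X': np.float64(53.46), 'Z': np.float64(39.92), 'tilt': np.float64(12.05), 'yaw': np.float64(106.24), 'Falong': 1.52, 'Fz': np.float64(-0.12)}
{'t': 11.6, 'X': np.float64(53.45), 'Z': np.float64(39.88), 'tilt': np.float64(12.05), 'yaw': np.float64(106.25), 'Falong': 1.56, 'Fz': np.float64(-0.25)}
```

Call:
carry_out --pt "1 0 0.0131 -0.0028 0 0 0" --pt "1 0 0 0 0 0 0" --pt "1 0 0 0 0 0 0"

```text
time_s: 11.9
tcp_pos: [0.501, -0.1503, 0.0604]
eef_rot: [0.015, -0.141, 0.984, -0.104]
wrist_force: [0.4, -0.0, -0.1]
finger_gap: 0.0399
grip_force: 30.0
```

Call:
carry_out --pt "1 0 0.0131 -0.0028 0 0 0" --pt "1 0 0 0 0 0 0" --pt "1 0 0 0 0 0 0"

```text
time_s: 12.2
tcp_pos: [0.5006, -0.1485, 0.0604]
eef_rot: [0.015, -0.141, 0.984, -0.104]
wrist_force: [0.4, -1.3, -2.1]
finger_gap: 0.0399
grip_force: 30.0
```

Call:
carry_out --pt "1 0 0.0131 -0.0028 0 0 0" --pt "1 0 0 0 0 0 0" --pt "1 0 0 0 0 0 0"

```text
time_s: 12.5
tcp_pos: [0.5, -0.1466, 0.0604]
eef_rot: [0.015, -0.141, 0.984, -0.104]
wrist_force: [1.4, -2.6, -1.6]
finger_gap: 0.0397
grip_force: 30.0
```

Call:
carry_out --pt "1 0 0.0131 -0.0028 0 0 0" --pt "1 0 0 0 0 0 0" --pt "1 0 0 0 0 0 0"

```text
time_s: 12.8
tcp_pos: [0.4994, -0.1446, 0.0604]
eef_rot: [0.015, -0.141, 0.984, -0.104]
wrist_force: [0.6, -3.8, -2.5]
finger_gap: 0.0398
grip_force: 30.0
```

Run:
```python
from h import *
print(corner())
im,*cam=shot("scene");cv2.imwrite("pics/s5.png",cv2.resize(im[180:280,290:390,::-1],None,fx=6,fy=6,interpolation=cv2.INTER_CUBIC))
for i in range(2): env.camera('wrist');print(corner())
```

```text
{'t': 12.8, 'X': np.float64(61.31), 'Z': np.float64(39.98), 'tilt': np.float64(12.07), 'yaw': np.float64(106.26), 'Falong': -3.8, 'Fz': np.float64(-2.53)}
{'t': 12.9, 'X': np.float64(61.27), 'Z': np.float64(39.99), 'tilt': np.float64(12.07), 'yaw': np.float64(106.25), 'Falong': -4.11, 'Fz': np.float64(-2.15)}
{'t': 12.95, 'X': np.float64(61.29), 'Z': np.float64(39.96), 'tilt': np.float64(12.06), 'yaw': np.float64(106.25), 'Falong': -4.13, 'Fz': np.float64(-2.01)}
```

View pics/s5.png

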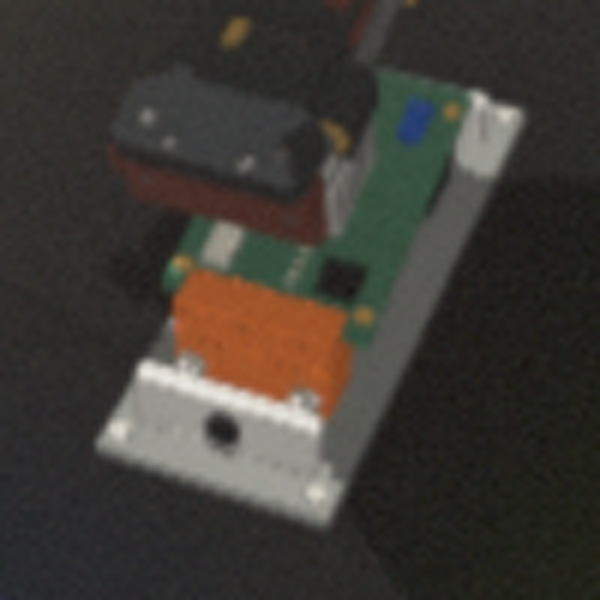

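Scene crop: the low edge is under the orange lip and the jaw has begun to slide, with force about 4 N as expected. I push on by 10 mm.

Call:
carry_out --pt "1 0 0.0131 -0.0028 0 0 0" --pt "1 0 0.0131 -0.0028 0 0 0" --pt "1 0 0.0131 -0.0028 0 0 0" --pt "1 0 0 0 0 0 0" --pt "1 0 0 0 0 0 0"

```text
time_s: 13.45
tcp_pos: [0.4978, -0.139, 0.0605]
eef_rot: [0.015, -0.141, 0.984, -0.104]
wrist_force: [1.8, -7.3, -2.2]
finger_gap: 0.0402
grip_force: 30.0
```

Call:
carry_out --pt "1 0 0.0131 -0.0028 0 0 0" --pt "1 0 0.0131 -0.0028 0 0 0" --pt "1 0 0 0 0 0 0" --pt "1 0 0 0 0 0 0"

```text
time_s: 13.85
tcp_pos: [0.4968, -0.1353, 0.0605]
eef_rot: [0.015, -0.141, 0.984, -0.104]
wrist_force: [1.9, -7.9, -3.7]
finger_gap: 0.0397
grip_force: 30.0
```

Run:
```python
from h import *
print(corner())
im,*cam=shot("scene");cv2.imwrite("pics/s6.png",cv2.resize(im[180:280,290:390,::-1],None,fx=6,fy=6,interpolation=cv2.INTER_CUBIC))
for i in range(4): env.camera('wrist');print(corner())
print(rows(now(),wp(71.5,40.6,0),10))
```

```text
{'t': 13.85, 'X': np.float64(70.93), 'Z': np.float64(40.03), 'tilt': np.float64(12.11), 'yaw': np.float64(106.28), 'Falong': -8.12, 'Fz': np.float64(-3.72)}
{'t': 13.95, 'X': np.float64(70.89), 'Z': np.float64(40.03), 'tilt': np.float64(12.11), 'yaw': np.float64(106.27), 'Falong': -8.28, 'Fz': np.float64(-3.64)}
{'t': 14.0, 'X': np.float64(70.87), 'Z': np.float64(40.02), 'tilt': np.float64(12.11), 'yaw': np.float64(106.27), 'Falong': -7.22, 'Fz': np.float64(-3.42)}
{'t': 14.05, 'X': np.float64(70.87), 'Z': np.float64(40.03), 'tilt': np.float64(12.11), 'yaw': np.float64(106.27), 'Falong': -8.08, 'Fz': np.float64(-3.32)}
{'t': 14.1, 'X': np.float64(70.88), 'Z': np.float64(40.02), 'tilt': np.float64(12.11), 'yaw': np.float64(106.27), 'Falong': -8.71, 'Fz': np.float64(-3.12)}
[0.0003, -0.0007, 0.008, -0.0269, -0.0, -0.0001]
```

View pics/s6.png

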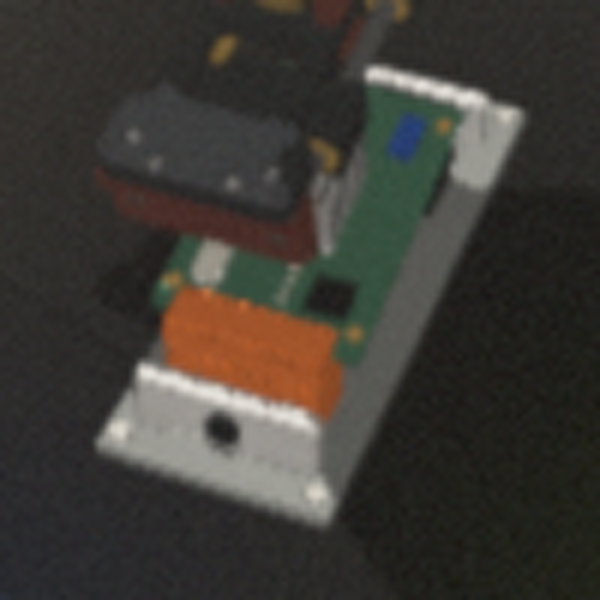

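Scene crop: jaw is about 13–14 mm back (8 N), with the far edge above the black jaw. I push one more mm, then lower the far edge halfway.

Run:
```python
from h import *
A=now();B=wp(72,40.3,6);D=wp(72,40.3,1.0)
print(rows(A,B,5),rows(B,D,8), np.round(B[:3,3],4),np.round(D[:3,3],4))
```

```text
[0.0007, 0.0003, 0.0079, -0.0271, -0.0, -0.0003] [0.0, -0.0006, 0.0044, -0.0139, 0.0, -0.0] [ 0.4965 -0.1363  0.0546] [ 0.4968 -0.1372  0.0494]
```

Call:
carry_out --pt "1 0 0.0003 0.0079 -0.027 0 0" --pt "1 0 0.0003 0.0079 -0.027 0 0" --pt "1 0 0.0003 0.0079 -0.027 0 0" --pt "1 0 0.0003 0.0079 -0.027 0 0" --pt "1 0 0.0003 0.0079 -0.027 0 0"

```text
time_s: 14.6
tcp_pos: [0.4971, -0.1362, 0.0544]
eef_rot: [0.008, -0.141, 0.989, -0.052]
wrist_force: [1.8, -8.2, -6.6]
finger_gap: 0.0399
grip_force: 30.0
```

Call:
carry_out --pt "1 0 0 0 0 0 0" --pt "1 0 0 0 0 0 0"

```text
time_s: 14.8
tcp_pos: [0.4971, -0.1365, 0.0544]
eef_rot: [0.008, -0.141, 0.989, -0.052]
wrist_force: [1.3, -9.2, -5.2]
finger_gap: 0.0401
grip_force: 30.0
```

Run:
```python
from h import *
for i in range(3): env.camera('wrist');print(corner())
im,*cam=shot("wrist");cv2.imwrite("pics/w7.png",cv2.resize(im[60:300,100:540,::-1],None,fx=1.8,fy=1.8))
D=wp(72,40.3,1.0);print(rows(now(),D,8))
```

```text
{'t': 14.85, 'X': np.float64(71.68), 'Z': np.float64(40.06), 'tilt': np.float64(6.05), 'yaw': np.float64(106.27), 'Falong': -8.56, 'Fz': np.float64(-5.92)}
{'t': 14.9, 'X': np.float64(71.74), 'Z': np.float64(40.04), 'tilt': np.float64(6.05), 'yaw': np.float64(106.27), 'Falong': -8.5, 'Fz': np.float64(-4.82)}
{'t': 14.95, 'X': np.float64(71.73), 'Z': np.float64(40.05), 'tilt': np.float64(6.05), 'yaw': np.float64(106.28), 'Falong': -8.91, 'Fz': np.float64(-5.34)}
[0.0005, -0.0004, 0.0042, -0.014, 0.0001, -0.0001]
```

View pics/w7.png

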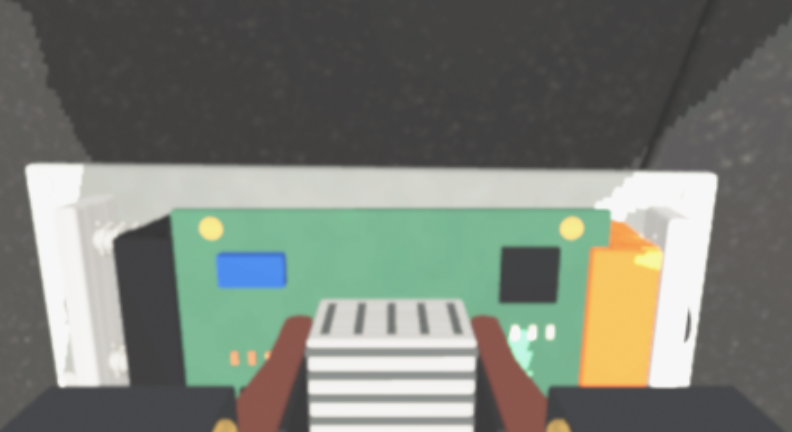

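Crop of wrist view: black lip spans columns about 117–180 to the left of the board edge, orange lip 588–657. I measure the clearance at the black lip before lowering.

Run:
```python
from h import *
print(corner());M=now()
im,*cam=shot("wrist")
r=227;g=im[r].astype(int);print([(i,g[i].tolist()) for i in(*range(160,172),*range(195,206))])
print([(i,g[i].tolist()) for i in(*range(420,432),*range(460,470))])
K,o,R=cam
def X(px,z): return round(float(1e3*(onplane(px,z,*cam)[0]-C)@UX),1)
for c in range(163,171,2): print(c,"bl outer@51",X([c,r],.051))
for c in range(196,205,2): print(c,"board left@top56.5",X([c,r],.0565),"@51",X([c,r],.051))
for c in range(422,432,2): print(c,"or inner@51",X([c,r],.051))
for c in range(460,470,2): print(c,"or outer@51",X([c,r],.051))
```

```text
{'t': 15.0, 'X': np.float64(71.76), 'Z': np.float64(40.07), 'tilt': np.float64(6.05), 'yaw': np.float64(106.28), 'Falong': -8.6, 'Fz': np.float64(-5.63)}
[(160, [208, 205, 200]), (161, [208, 205, 200]), (162, [206, 203, 198]), (163, [205, 203, 198]), (164, [202, 201, 195]), (165, [181, 180, 175]), (166, [130, 130, 127]), (167, [83, 82, 82]), (168, [67, 66, 66]), (169, [66, 65, 65]), (170, [65, 64, 65]), (171, [65, 64, 65]), (195, [66, 65, 67]), (196, [65, 64, 67]), (197, [64, 66, 66]), (198, [74, 93, 82]), (199, [97, 140, 115]), (200, [118, 176, 141]), (201, [123, 186, 148]), (202, [124, 185, 148]), (203, [124, 185, 148]), (204, [124, 185, 148]), (205, [124, 185, 148])]
[(420, [121, 180, 145]), (421, [121, 180, 145]), (422, [122, 180, 145]), (423, [124, 179, 143]), (424, [146, 173, 134]), (425, [203, 161, 112]), (426, [241, 158, 88]), (427, [247, 175, 88]), (428, [247, 191, 95]), (429, [247, 198, 98]), (430, [247, 200, 99]), (431, [247, 200, 99]), (460, [247, 200, 99]), (461, [247, 200, 99]), (462, [247, 200, 100]), (463, [247, 199, 110]), (464, [247, 196, 144]), (465, [229, 204, 189]), (466, [238, 237, 234]), (467, [247, 247, 247]), (468, [247, 247, 247]), (469, [247, 247, 247])]
163 bl outer@51 -69.7
165 bl outer@51 -68.6
167 bl outer@51 -67.4
169 bl outer@51 -66.3
196 board left@top56.5 -48.7 @51 -51.5
198 board left@top56.5 -47.7 @51 -50.4
200 board left@top56.5 -46.6 @51 -49.3
202 board left@top56.5 -45.6 @51 -48.2
204 board left@top56.5 -44.5 @51 -47.1
422 or inner@51 63.2
424 or inner@51 64.1
426 or inner@51 65.1
428 or inner@51 66.0
430 or inner@51 67.0
460 or outer@51 80.9
462 or outer@51 81.8
464 or outer@51 82.7
466 or outer@51 83.7
468 or outer@51 84.6
```

Clearance at the black lip is about 2 mm once level. I push 0.8 mm more for margin, then lower.

Run:
```python
from h import *
print(rows(now(),wp(72.6,40.2,1.0),9))
```

```text
[0.0004, 0.0001, 0.0038, -0.0125, 0.0001, -0.0001]
```

Call:
carry_out --pt "1 0 0.0055 -0.0006 0 0 0" --pt "1 0 -0.0005 0.0038 -0.0125 0 0" --pt "1 0 -0.0005 0.0038 -0.0125 0 0" --pt "1 0 -0.0005 0.0038 -0.0125 0 0" --pt "1 0 0 0 0 0 0"

```text
time_s: 15.55
tcp_pos: [0.497, -0.1361, 0.0527]
eef_rot: [0.006, -0.141, 0.989, -0.038]
wrist_force: [1.1, -8.1, -5.9]
finger_gap: 0.0399
grip_force: 30.0
```

Call:
carry_out --pt "1 0 -0.0005 0.0038 -0.0125 0 0" --pt "1 0 -0.0005 0.0038 -0.0125 0 0" --pt "1 0 0 0 0 0 0" --pt "1 0 0 0 0 0 0"

```text
time_s: 15.95
tcp_pos: [0.4971, -0.1363, 0.0516]
eef_rot: [0.004, -0.142, 0.99, -0.028]
wrist_force: [0.9, -9.2, -5.7]
finger_gap: 0.0399
grip_force: 30.0
```

Run:
```python
from h import *
for i in range(3): env.camera('wrist');print(corner())
print(rows(now(),wp(72.6,40.2,0.6),5))
```

```text
{'t': 16.0, 'X': np.float64(72.43), 'Z': np.float64(40.09), 'tilt': np.float64(3.26), 'yaw': np.float64(106.28), 'Falong': -8.71, 'Fz': np.float64(-5.59)}
{'t': 16.05, 'X': np.float64(72.47), 'Z': np.float64(40.07), 'tilt': np.float64(3.26), 'yaw': np.float64(106.29), 'Falong': -9.48, 'Fz': np.float64(-6.25)}
{'t': 16.1, 'X': np.float64(72.5), 'Z': np.float64(40.07), 'tilt': np.float64(3.26), 'yaw': np.float64(106.29), 'Falong': -9.32, 'Fz': np.float64(-5.36)}
[0.0007, -0.0004, 0.0035, -0.0118, 0.0001, -0.0002]
```

The far edge is now below the lip top with no upward reaction, so it's passing. I continue to near level.

Call:
carry_out --pt "1 0 -0.0004 0.0035 -0.0118 0 0" --pt "1 0 -0.0004 0.0035 -0.0118 0 0" --pt "1 0 0 0 0 0 0"

```text
time_s: 16.4
tcp_pos: [0.4971, -0.1365, 0.0505]
eef_rot: [0.003, -0.142, 0.99, -0.019]
wrist_force: [1.9, -7.7, -5.3]
finger_gap: 0.0396
grip_force: 30.0
```

Call:
carry_out --pt "1 0 -0.0004 0.0035 -0.0118 0 0" --pt "1 0 -0.0004 0.0035 -0.0118 0 0" --pt "1 0 -0.0004 0.0035 -0.0118 0 0" --pt "1 0 0 0 0 0 0" --pt "1 0 0 0 0 0 0"

```text
time_s: 16.9
tcp_pos: [0.4972, -0.1367, 0.0489]
eef_rot: [0.001, -0.142, 0.99, -0.005]
wrist_force: [0.6, -9.5, -6.9]
finger_gap: 0.0394
grip_force: 30.0
```

Run:
```python
from h import *
for i in range(3): env.camera('wrist');print(corner())
print(rows(now(),wp(60,40.2,0.3),10))
```

```text
{'t': 16.95, 'X': np.float64(72.44), 'Z': np.float64(40.11), 'tilt': np.float64(0.62), 'yaw': np.float64(106.28), 'Falong': -9.37, 'Fz': np.float64(-5.65)}
{'t': 17.0, 'X': np.float64(72.46), 'Z': np.float64(40.09), 'tilt': np.float64(0.62), 'yaw': np.float64(106.29), 'Falong': -9.22, 'Fz': np.float64(-6.98)}
{'t': 17.05, 'X': np.float64(72.48), 'Z': np.float64(40.1), 'tilt': np.float64(0.62), 'yaw': np.float64(106.29), 'Falong': -9.56, 'Fz': np.float64(-7.24)}
[0.0004, -0.0083, 0.0002, -0.0007, 0.0001, -0.0001]
```

Call:
carry_out --pt "1 0 -0.0133 0 0 0 0" --pt "1 0 -0.0133 0 0 0 0" --pt "1 0 -0.0133 0 0 0 0" --pt "1 0 -0.0133 0 -0.004 0 0" --pt "1 0 0 0 0 0 0"

```text
time_s: 17.55
tcp_pos: [0.4993, -0.144, 0.049]
eef_rot: [0.001, -0.141, 0.99, -0.003]
wrist_force: [1.4, -5.0, -5.8]
finger_gap: 0.0396
grip_force: 30.0
```

Call:
carry_out --pt "1 0 -0.0133 0 0 0 0" --pt "1 0 -0.0067 0 0 0 0" --pt "1 0 0 0 0 0 0" --pt "1 0 0 0 0 0 0"

```text
time_s: 17.95
tcp_pos: [0.4999, -0.1462, 0.0491]
eef_rot: [0.0, -0.141, 0.99, -0.003]
wrist_force: [2.3, -1.2, -5.7]
finger_gap: 0.0397
grip_force: 30.0
```

Run:
```python
from h import *
for i in range(4): env.camera('wrist');print(corner())
im,*cam=shot("wrist");r=227
H,S,V=cv2.split(cv2.cvtColor(im,cv2.COLOR_RGB2HSV))
def X(c,z): return round(float(1e3*(onplane([c,r],z,*cam)[0]-C)@UX),1)
def runs(m):
    d=np.flatnonzero(np.diff(np.r_[0,m[r].astype(int),0]));return [(a,b) for a,b in d.reshape(-1,2) if b-a>8]
for n,m in(("or",(H>5)&(H<25)&(S>120)&(V>120)),("green",(H>60)&(H<95)&(S>60)),("dark",V<95)):
    print(n,[(a,b,X(a-.5,.051),X(b-.5,.051)) for a,b in runs(m)])
cv2.imwrite("pics/w8.png",cv2.resize(im[60:300,100:540,::-1],None,fx=1.8,fy=1.8))
```

```text
{'t': 18.0, 'X': np.float64(62.62), 'Z': np.float64(40.67), 'tilt': np.float64(0.33), 'yaw': np.float64(106.24), 'Falong': -2.74, 'Fz': np.float64(-4.56)}
{'t': 18.05, 'X': np.float64(62.63), 'Z': np.float64(40.7), 'tilt': np.float64(0.33), 'yaw': np.float64(106.25), 'Falong': -3.38, 'Fz': np.float64(-5.05)}
{'t': 18.1, 'X': np.float64(62.64), 'Z': np.float64(40.72), 'tilt': np.float64(0.33), 'yaw': np.float64(106.25), 'Falong': -1.67, 'Fz': np.float64(-4.83)}
{'t': 18.15, 'X': np.float64(62.61), 'Z': np.float64(40.73), 'tilt': np.float64(0.33), 'yaw': np.float64(106.25), 'Falong': -2.2, 'Fz': np.float64(-6.02)}
or [(np.int64(427), np.int64(442), 55.0, 62.3)]
green [(np.int64(208), np.int64(277), -51.2, -17.6), (np.int64(358), np.int64(378), 21.7, 31.3), (np.int64(409), np.int64(425), 46.3, 54.1)]
dark [(np.int64(71), np.int64(115), -118.1, -96.6), (np.int64(172), np.int64(208), -68.7, -51.2), (np.int64(379), np.int64(409), 31.8, 46.3), (np.int64(529), np.int64(549), 104.2, 113.9), (np.int64(561), np.int64(575), 119.6, 126.4)]
```

View pics/w8.png

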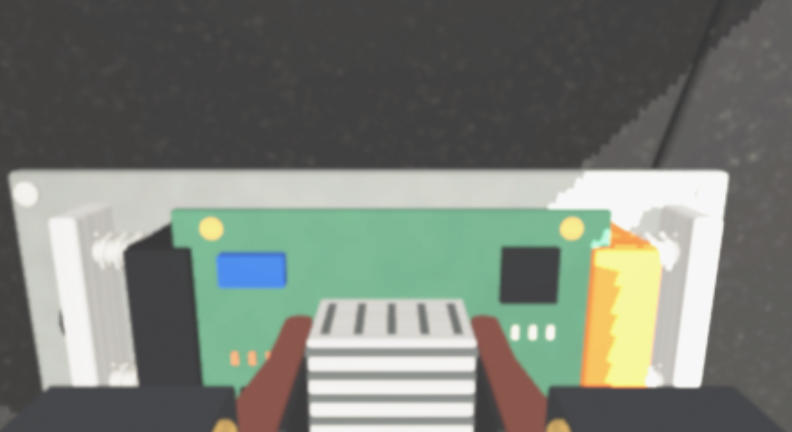

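View: the board's left edge now lies under the black lip (crop 128–190) and the right edge under the orange lip. I move the rest of the way to the middle and lower slightly.

Call:
carry_out --pt "1 0 -0.0067 0.002 -0.003 0 0" --pt "1 0 -0.0067 0.002 -0.003 0 0" --pt "1 0 0 0 0 0 0" --pt "1 0 0 0 0 0 0"

```text
time_s: 18.6
tcp_pos: [0.5005, -0.1483, 0.0488]
eef_rot: [0.0, -0.141, 0.99, -0.001]
wrist_force: [0.4, 1.5, 1.0]
finger_gap: 0.0401
grip_force: 30.0
```

Run:
```python
from h import *
for i in range(4): env.camera('wrist');print(corner())
```

```text
{'t': 18.65, 'X': np.float64(60.46), 'Z': np.float64(40.64), 'tilt': np.float64(0.07), 'yaw': np.float64(106.24), 'Falong': 0.06, 'Fz': np.float64(1.85)}
{'t': 18.7, 'X': np.float64(60.45), 'Z': np.float64(40.61), 'tilt': np.float64(0.07), 'yaw': np.float64(106.24), 'Falong': -0.86, 'Fz': np.float64(0.74)}
{'t': 18.75, 'X': np.float64(60.47), 'Z': np.float64(40.62), 'tilt': np.float64(0.07), 'yaw': np.float64(106.24), 'Falong': 0.13, 'Fz': np.float64(0.99)}
{'t': 18.8, 'X': np.float64(60.48), 'Z': np.float64(40.6), 'tilt': np.float64(0.07), 'yaw': np.float64(106.25), 'Falong': 0.14, 'Fz': np.float64(1.31)}
```

Balanced (force along ≈0) and supported by the ledges. I release with a partial opening.

Call:
carry_out --pt "0 0 0 0 0 0 0" --pt "-0.2 0 0 0 0 0 0" --pt "-0.2 0 0 0 0 0 0" --pt "-0.2 0 0 0 0 0 0" --pt "-0.2 0 0 0 0 0 0"

```text
time_s: 19.3
tcp_pos: [0.5004, -0.1483, 0.0486]
eef_rot: [-0.0, -0.141, 0.99, -0.001]
wrist_force: [0.1, 0.6, -0.6]
finger_gap: 0.0529
grip_force: 0.0
```

Call:
carry_out --pt "-0.2 0 0 -0.03 0 0 0" --pt "-0.2 0 0 -0.05 0 0 0" --pt "-0.2 0 0 -0.1 0 0 0" --pt "-0.2 0 0 -0.2 0 0 0" --pt "-0.2 0 0 -0.2 0 0 0"

```text
time_s: 19.8
tcp_pos: [0.5, -0.1481, 0.1367]
eef_rot: [-0.0, -0.141, 0.99, -0.0]
wrist_force: [0.5, -0.0, 0.7]
finger_gap: 0.0526
grip_force: 0.0
```

Call:
carry_out --pt "-0.2 -0.1 0 -0.2 0 0 0" --pt "-0.2 -0.15 0 -0.2 0 0 0" --pt "-0.2 -0.15 0 -0.1 0 0 0" --pt "-0.2 0 0 0 0 0 0" --pt "-0.2 0 0 0 0 0 0"

```text
time_s: 20.3
tcp_pos: [0.5574, -0.1312, 0.2106]
eef_rot: [-0.0, -0.142, 0.99, -0.001]
wrist_force: [0.9, -0.0, 0.1]
finger_gap: 0.0529
grip_force: 0.0
```

Run:
```python
from h import *
M=now()
im,*cam=shot("wrist");cv2.imwrite("pics/w9.png",cv2.resize(im[0:300,100:540,::-1],None,fx=1.8,fy=1.8))
H,S,V=cv2.split(cv2.cvtColor(im,cv2.COLOR_RGB2HSV))
g=cv2.morphologyEx(((H>60)&(H<95)&(S>50)&(V>40)).astype(np.uint8),cv2.MORPH_CLOSE,np.ones((3,3)))
r=rect(big(g),.044,cam);c=np.r_[r[0]/1000,0];print(r, "X,Y in carriage mm",1e3*(c-C)@UX,1e3*(c-C)@[-UX[1],UX[0],0])
o=(H>5)&(H<25)&(S>120)&(V>120);print("orange",rect(big(o),.051,cam)); n=cv2.boundingRect(big(o));print(n)
P=onplane(big(o)[:,0],.051,*cam);q=1e3*(P-C)@UX;print(np.percentile(q,[2,98]))
```

```text
(array([ 500.4, -149. ]), array([119.7,  79.9]), -73.63) X,Y in carriage mm -0.15219966502692212 -0.16381471840369438
orange (array([756.5,  17.9]), array([447.9,  23.2]), -73.56)
(197, 382, 397, 18)
[-129.15784338  301.73995649]
```

View pics/w9.png

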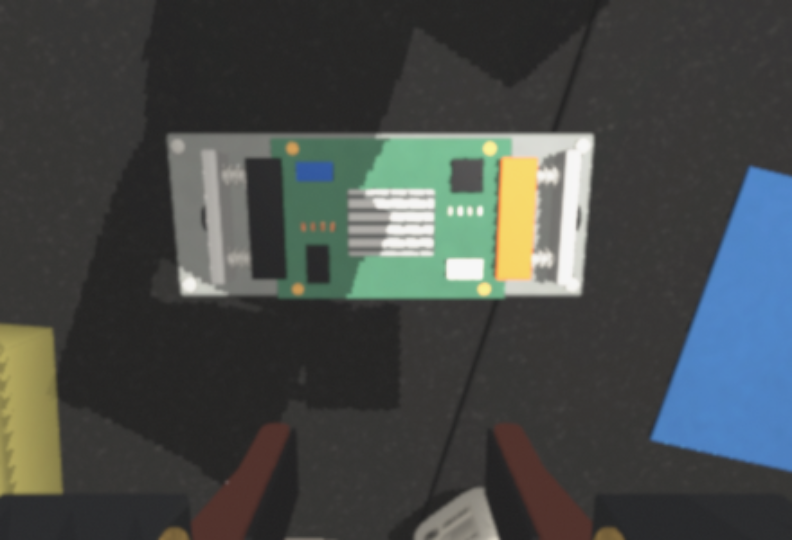

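The view shows the board level and square. It lies under both lips (black 246–285, orange 498–538 in the crop), symmetric about the board at columns 271–511. I'm handing it in.

```bash
python3 -c "
from plant import env
print(env.finish_job())"
```

```text
the job is handed in; nothing more can be done
None
```

The board is mounted level and centred under both jaw lips, the gripper has let go and backed away, and the job was handed in at about 20 s; no verdict came back.

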